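# Dip the oil gauge of the bench compressor and show its tip

## Robot

A 7-joint arm with a two-finger parallel gripper is mounted at the origin on the work surface. World frame = base frame: x ahead of the robot, y to its left, z up, the work surface at z = 0. Lengths are in m, angles in rad, forces in N, time in s.
With the tool pointing down it reaches from about 0.425 to 0.925 m from the base axis. Payload 6.8 kg.
Tool frame: the origin (TCP) lies at the very end of the fingers, on their centre line; the grasp point (between the pads) lies 19 mm behind it; y points along the fingers, z is the direction in which the jaws open and shut, and the axes are right-handed (so a half turn about y gives the same grasp; the last joint's range is limited). The gripper opens to 85 mm and grips with 20 to 120 N. Pads are 22 mm wide; open, the fingers measure 114 mm over their backs; the gripper's body (76 mm by 85 mm) begins 54 mm behind the grasp point. The pads swing forward as they close: fully open they stand 13 mm farther back than shut.
Start: joints at [-1.282, 0.477, 0.022, 1.555, -0.011, 1.109, -0.083], TCP at [0.261, 0.623, 0.231] pointing down, gripper open.
Joint ranges: [-2.96, 2.96], [-0.34, 2.1], [-1.41, 1.46], [0.24, 2.44], [-1.37, 4.51], [0.17, 1.92], [-2.96, 2.96]. Speed limits (rad/s): [2.39, 2.39, 3.14, 3.14, 3.14, 3.14, 3.14].

## Interface

Orientations are given as a rotation vector (axis times angle).
In Python, from bench import r gives the robot as it stands.
- The arm moves only by the tool drive_tool, never from a script. Its argument "series" is a list of rows, each a list of 7 numbers: the shift along the tool's x, y, z in mm, then the turn, a rotation vector about the tool's x, y, z in degrees, then the finger opening in mm, from 0 to 85.4. In form: [[tx, ty, tz, wx, wy, wz, grip], ...]. A call has 1 to 5 rows; each row is the pose to reach, as a shift and turn from the pose measured when the call began, along the tool's axes at that moment; what a row does not reach only later rows make up. A row lasts 1/10 s, in which the tool goes at most 50 mm and 8.59 degrees, less where a joint would pass 70% of its speed; a pose out of reach is approached as far as the arm can. A call with a gripper value outside its range is refused whole. The fingers move at their own pace and stop on an object; "squeeze" is the grip in N (left out, the last holds). Time passes only in rows, so rows that repeat a pose let the fingers close. It gives the time, the measured TCP pose, the force and the opening at its end, in the units of the state.
- r.get_obs(): the state, without advancing time (a new reading comes with each control period).
- r.grab_frame(name): name is "scene" or "side" or "wrist"; returns a dict with "frame" (480x640x3 uint8, blue, green, red), "intrinsics" (3x3 intrinsics, pixels), "rvec" (rotation vector, rad) and "tvec" (3), from world to camera coordinates, as OpenCV has them. Camera axes: x right, y down, z forward; pixel columns grow to the right and rows downward; lengths in m; the calibration is good to about 2 mm. A picture is of the moment at which its call begins. There is no depth.
- r.hand_in(): hands the job in, once; it reports no verdict.
The state is a dict: "clock": time; "joints": joint angles; "qvel": joint speeds; "tau": joint torques, N m; "tcp_pos": TCP position; "orientation": TCP orientation; "contact_force": force on the tool from outside, world axes, zero at the start; "moment": the same for the moment, N m; "grip_width": finger opening in m.
Only numpy, scipy, OpenCV 4.12 (cv2) and the standard library are available. Lean on these libraries where they do the work, as an engineer would, in place of code of your own. Each camera call takes 0.05 s, during which the arm holds its last target.

## Task

Check the oil of the bench compressor: take the gauge rod from its cradle, push it into the compressor's sloping dip tube until its collar stops on the tube's rim, then draw it right out again. Show its tip for reading: finish still holding the rod in the gripper, steady and level, with its tip about a hand's width (80 to 100 mm) above the middle of the white reading plate and touching nothing else. Leave the other things on the table where they are.

Things in the scene. Friction and masses are not known exactly. Their poses are not given: they have to be found in the camera images.
- gauge_grip (a point): Place to grip the gauge rod (90 g): on its axis in the handle, 50 mm behind the collar's seating face. The black handle bar runs 12 to 102 mm behind that face, 18 mm wide (grip across this), 22 mm high, flat sides. x runs along the rod from tip to handle, y across, z up while it lies level in its cradle, axis 55 mm above the table.
- gauge_collar (a point): Centre of the collar's seating face, on the rod's axis: the face that looks to the tip. Axes as gauge_grip.
- gauge_tip (a point): The tip of the gauge rod, on its axis, 90 mm ahead of the collar's seating face (140 mm from gauge_grip). Axes as gauge_grip.
- gauge: The whole gauge rod, 192 mm long: round steel rod 8 mm in diameter with tapered tip, round steel collar 36 mm in diameter and 6 mm thick, black handle. Origin and axes as gauge_collar. Lift it straight up out of the cradle.
- cradle: Fixed wooden cradle, base 185 x 70 x 10 mm, origin on the table below gauge_grip, axes as the lying rod's. Notched posts 12 mm thick: at x = -100 mm (33 mm wide, top 61 mm, notch 13 mm wide) under the thin rod, at x = +46 mm (43 mm wide, top 54 mm, notch 23 mm wide) under the handle's end. Between them both sides of the handle are free, 34 mm above the base.
- compressor: Fixed bench compressor: blue block, finned cylinder on top, grey motor behind. Origin at table level; x points level from motor to dip tube (away from the robot, within 20 degrees). Spans x -150 to 70 mm, 130 mm wide, 160 mm high (cylinder, radius 43 mm about x = 15 mm). The dip tube sticks out at +x, its mouth at x = 160, y = 0, z = 150 mm.
- tube_mouth (a point): Centre of the rim of the steel dip tube, which slopes 40 degrees up from level and opens up and away from the compressor. z points out along the tube's axis, y is level. Flared mouth, 25 mm inner and 33 mm outer diameter, narrowing over 17 mm to a 13 mm bore, 101 mm deep from the rim. The rod goes in 90 mm, then its collar stops on the rim.
- plate_top (a point): Middle of the upper face, 8 mm above the table, of the fixed white reading plate: a square of 130 mm, lying flat on the table, z up. It lies left or right of the compressor, the cradle on the other side.
- oil_bottle: Bystander: small white bottle, 52 mm in diameter, 125 mm high, standing loose; origin at the centre of its underside.
- tape_roll: Bystander: loose ring of tape lying flat, 84 mm in diameter, 22 mm high; origin at the centre of its underside.
- screwdriver: Bystander: loose screwdriver lying on the table beyond the compressor.
- glue_stick: Bystander: loose white stick, 28 mm in diameter, 85 mm high, standing; origin at the centre of its underside.
Not all that is in view belongs to the job. There is more than one size of the gauge; the job needs the smaller.

How it is judged:
By the outcome, as a careful person would: the job done as asked, in the order asked, and still so for the second after the job is handed in, while the arm keeps its last pose, push and grip.
It also fails if it takes over 56 s, if anything falls off the work surface, if the arm or the gripper's body presses on something with over 40 N, if the wrist force passes 120 N, or if a joint passes its speed limit or range.

## Working session

There is one attempt and no reset: what is moved stays moved. The work goes in short steps, Python scripts to look and compute and a tool call to move; the robot and the scene stay as the last step left them, time stands still between calls to the robot, and variables do not carry over. Pictures are saved under pics/ and viewed, and the job is handed in when it is done.

Besides the shell and the picture viewer there is one more tool, called after ">>>" as a command line: name --pt "numbers of a row" for each row, then --argument value for the rest. drive_tool: Moves the arm, as the interface text tells. Its arguments: {"type":"object","properties":{"series":{"type":"array","items":{"type":"array","items":{"type":"number"}}},"squeeze":{"type":"number"}},"required":["series"]}

```bash
ls; mkdir -p pics; cat > h.py <<'E'
import numpy as np,cv2,pickle
from scipy.spatial.transform import Rotation as R
from bench import r
def grab(n,tag):
    f=r.grab_frame(n); cv2.imwrite(f'pics/{tag}.png',f['frame']); pickle.dump({k:np.array(f[k]) for k in f},open(f'pics/{tag}.pkl','wb')); return f
def load(tag): return pickle.load(open(f'pics/{tag}.pkl','rb'))
def ray(f,px):
    K=np.array(f['intrinsics'],float); Rm=cv2.Rodrigues(np.array(f['rvec'],float).reshape(3))[0]; t=np.array(f['tvec'],float).reshape(3)
    d=Rm.T@np.linalg.solve(K,np.array([px[0],px[1],1.])); return -Rm.T@t,d/np.linalg.norm(d)
def onz(f,px,z):
    c,d=ray(f,px); return c+d*(z-c[2])/d[2]
def proj(f,P):
    return cv2.projectPoints(np.array(P,float).reshape(-1,3),np.array(f['rvec'],float),np.array(f['tvec'],float),np.array(f['intrinsics'],float),None)[0].reshape(-1,2)
def tri(obs):
    A=np.zeros((3,3));b=np.zeros(3)
    for f,p in obs:
        c,d=ray(f,p);M=np.eye(3)-np.outer(d,d);A+=M;b+=M@c
    return np.linalg.solve(A,b)
def crop(tag,x0,y0,x1,y1,s,out):
    im=cv2.imread(f'pics/{tag}.png')[y0:y1,x0:x1]; cv2.imwrite(f'pics/{out}.png',cv2.resize(im,None,fx=s,fy=s,interpolation=cv2.INTER_CUBIC))
E
python3 - <<'E'
from h import *
for n in('scene','side','wrist'):
    f=grab(n,n+'0'); print(n,ray(f,(320,240)),f['intrinsics'])
print(r.get_obs())
E
```

```text
pics
scene (array([ 1.49677076, -0.04137663,  1.02612531]), array([-0.72873402,  0.03824073, -0.68372829])) [[448.26593125   0.         323.0996    ]
 [  0.         448.26593125 237.78039442]
 [  0.           0.           1.        ]]
side (array([ 0.10216115, -0.86674598,  1.22663603]), array([ 0.29084586,  0.58895567, -0.75401585])) [[539.27441658   0.         319.03822541]
 [  0.         539.27441658 235.10329432]
 [  0.           0.           1.        ]]
wrist (array([0.19330452, 0.65007847, 0.37345667]), array([ 0.24048415, -0.1038944 , -0.96507685])) [[341.81510079   0.         320.30182719]
 [  0.         341.81510079 247.05111883]
 [  0.           0.           1.        ]]
{'clock': 0.15, 'joints': array([-1.28208893,  0.47763742,  0.02235415,  1.55616976, -0.0115098 ,
        1.10932425, -0.08312583]), 'qvel': array([ 2.03015662e-03, -1.49748305e-03, -9.35141254e-06, -2.42804719e-03,
       -7.56781729e-04, -2.21481767e-05,  1.84021736e-05]), 'tau': array([ 2.00938077e-03, -5.96923935e+01,  1.60976149e+00, -2.81488824e+01,
        1.26232029e-02,  6.57378565e-03,  4.58479838e-05]), 'tcp_pos': array([0.26070659, 0.62214342, 0.23055403]), 'orientation': array([-1.54968987,  0.31150248, -0.31120943]), 'contact_force': array([-0.08154199, -0.25150015,  0.41721827]), 'moment': array([ 0.0138489 ,  0.00867759, -0.02358772]), 'grip_width': 0.08559803431102969}
```

View pics/scene0.png

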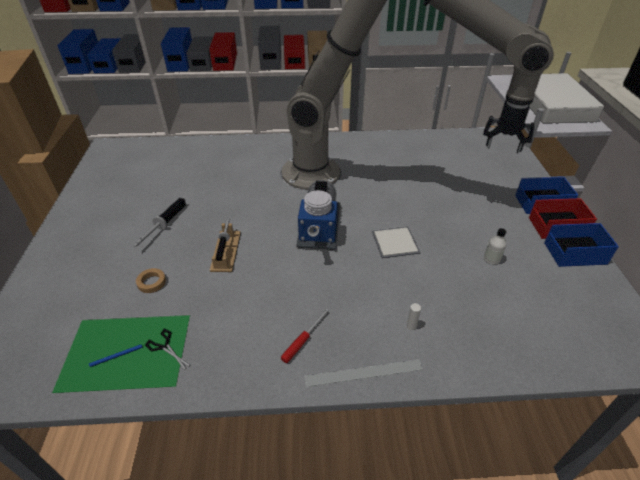

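View pics/side0.png

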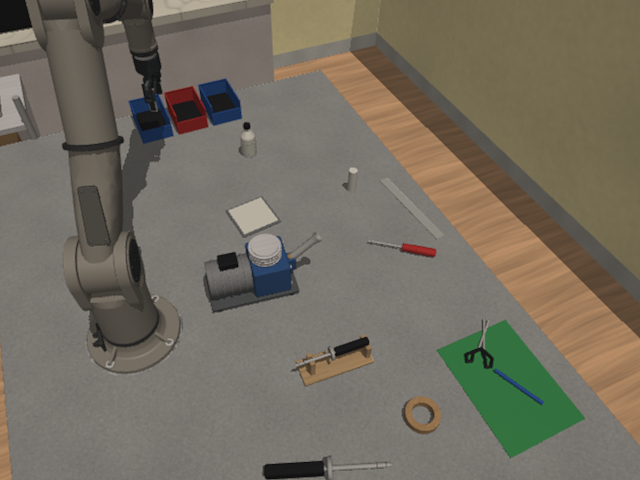

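View pics/wrist0.png

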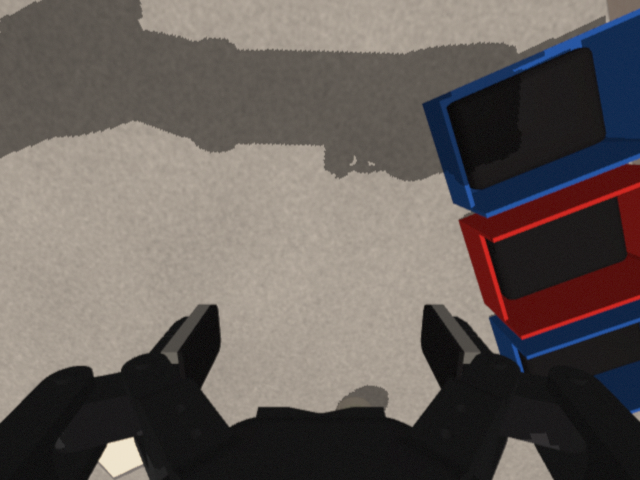

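The cradle rod is near scene (227,245) and side (335,355). The larger decoy lies at scene (165,220). The compressor is at scene (320,220) and the plate at scene (396,242).

```bash
python3 - <<'E'
from h import *
crop('scene0',190,200,260,285,8,'c1')
crop('side0',285,325,385,395,8,'c2')
crop('scene0',280,170,430,275,5,'c3')
crop('side0',195,190,335,315,5,'c4')
E
```

```text
(no output)
```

View pics/c1.png

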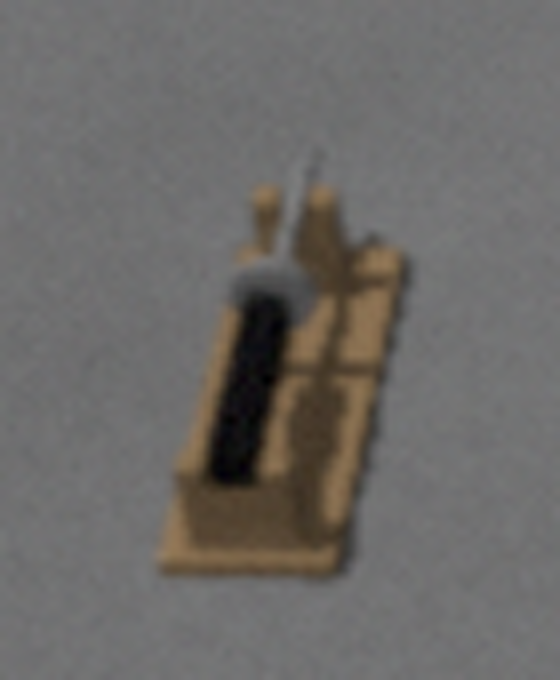

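View pics/c2.png

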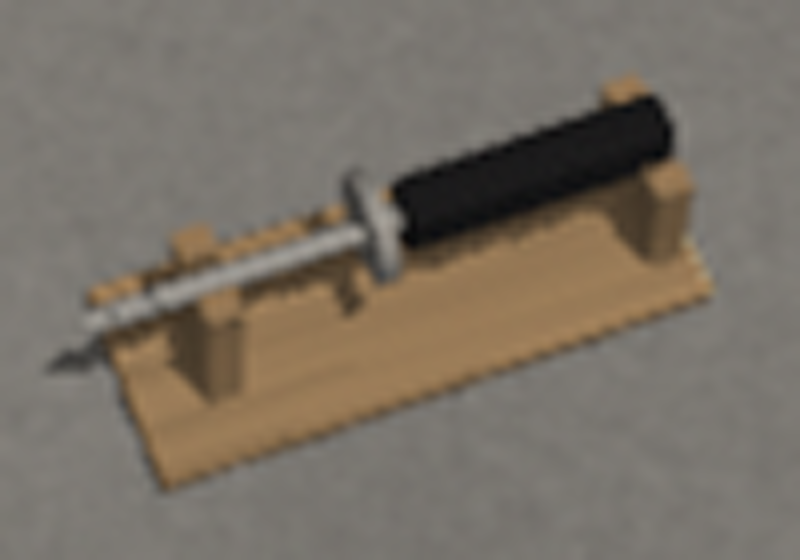

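View pics/c3.png

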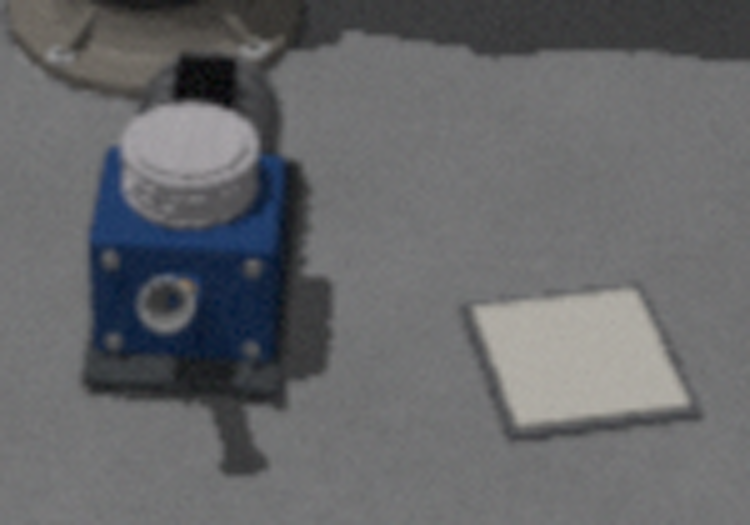

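View pics/c4.png

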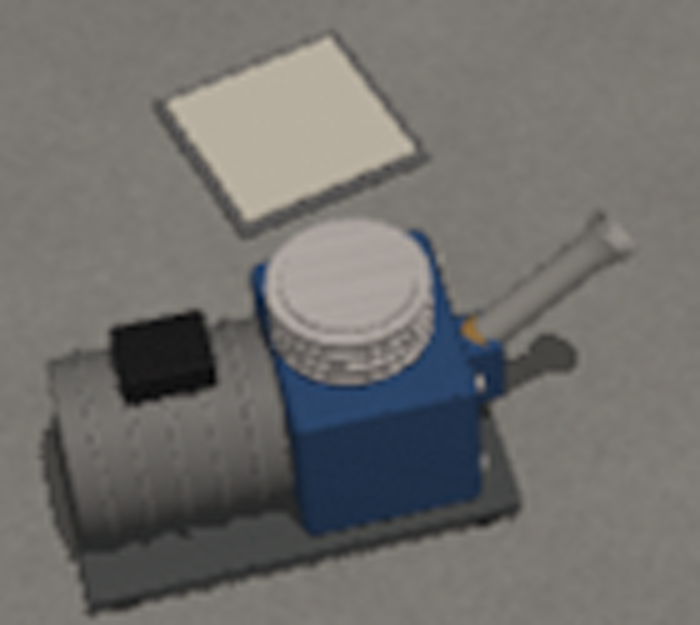

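```bash
cat > m.py <<'E'
from h import *
S=load('scene0');D=load('side0')
c1=lambda u,v:(190+u/8-.44,200+v/8-.44)
c2=lambda u,v:(285+u/8-.44,325+v/8-.44)
c3=lambda u,v:(280+u/5-.4,170+v/5-.4)
c4=lambda u,v:(195+u/5-.4,190+v/5-.4)
if __name__=='__main__':
    print('tip',onz(S,c1(315,152),.055),onz(D,c2(90,322),.055),tri([(S,c1(315,152)),(D,c2(90,322))]))
    print('collar',onz(S,c1(272,290),.055),onz(D,c2(366,228),.055))
    print('hend top',onz(S,c1(232,480),.055+.0),onz(D,c2(665,130),.055))
    print('base scene z0',[onz(S,c1(*p),.0).round(4) for p in((160,575),(340,575))],onz(S,c1(405,250),.01))
    print('base side',[onz(D,c2(*p),.0).round(4) for p in((165,490),(712,293))],onz(D,c2(88,293),.01))
    print('mouth',tri([(S,c3(166,303)),(D,c4(613,237))]),onz(S,c3(166,303),.15),onz(D,c4(613,237),.15))
    print('cbase D',[onz(D,c4(*p),.0).round(4) for p in((90,612),(518,512))])
    print('plate S',[onz(S,c3(*p),.008).round(4) for p in((470,305),(635,288),(692,408),(512,432))])
    print('plate D',[onz(D,c4(*p),.008).round(4) for p in((160,103),(332,35),(424,156),(245,230))])
E
python3 m.py
```

```text
tip [ 0.33980541 -0.28474494  0.055     ] [ 0.33341192 -0.28633485  0.055     ] [ 0.33448237 -0.28515191  0.05107006]
collar [ 0.42446801 -0.29390955  0.055     ] [ 0.42225527 -0.29224084  0.055     ]
hend top [ 0.53052729 -0.29810236  0.055     ] [ 0.52140884 -0.30006771  0.055     ]
base scene z0 [array([ 0.5262, -0.3349,  0.    ]), array([ 0.5303, -0.265 ,  0.    ])] [ 0.35279146 -0.25199382  0.01      ]
base side [array([ 0.3427, -0.3203, -0.    ]), array([ 0.5266, -0.3312,  0.    ])] [ 0.34568431 -0.25463423  0.01      ]
mouth [ 0.51634467 -0.01090074  0.14694764] [ 0.51987861 -0.01111967  0.15      ] [ 0.5151431  -0.01315674  0.15      ]
cbase D [array([ 0.2029, -0.0227, -0.    ]), array([ 0.4388, -0.0573,  0.    ])]
plate S [array([0.3754, 0.2   , 0.008 ]), array([0.3646, 0.3155, 0.008 ]), array([0.4828, 0.3294, 0.008 ]), array([0.4978, 0.2096, 0.008 ])]
plate D [array([0.3574, 0.3175, 0.008 ]), array([0.4776, 0.3306, 0.008 ]), array([0.4912, 0.2077, 0.008 ]), array([0.3699, 0.1953, 0.008 ])]
```

```bash
cat >> h.py <<'E'
def toolR(yaw,tilt,flip=False):
    # rod frame: x along yaw & up by tilt (deg); tool y = -rod z ; tool z = rod y (or -)
    M=R.from_euler('z',yaw,degrees=True)*R.from_euler('y',-tilt,degrees=True)
    M=M.as_matrix(); s=-1 if flip else 1
    y=-M[:,2]; z=s*M[:,1]; x=np.cross(y,z)
    return np.column_stack([x,y,z])
def delta(p,Rt,quiet=False):
    o=r.get_obs(); Rc=R.from_rotvec(o['orientation']).as_matrix()
    t=Rc.T@(np.array(p)-o['tcp_pos'])*1000; w=np.degrees(R.from_matrix(Rc.T@Rt).as_rotvec())
    print('t',o['clock'],'d',t.round(1),w.round(2),'|',np.linalg.norm(t).round(1),np.linalg.norm(w).round(1)); return t,w
def st():
    o=r.get_obs(); Rc=R.from_rotvec(o['orientation']).as_matrix()
    print('clk',round(o['clock'],2),'q',np.round(o['joints'],3),'p',np.round(o['tcp_pos'],4),'F',np.round(o['contact_force'],1),'M',np.round(o['moment'],2),'g',round(o['grip_width'],4)); print(Rc.round(3))
E
python3 - <<'E'
from h import *
st()
for fl in(0,1): delta([.53,-.01,.36],toolR(-8,0,fl))
E
```

```text
clk 0.15 q [-1.282  0.478  0.022  1.556 -0.012  1.109 -0.083] p [0.2607 0.6221 0.2306] F [-0.1 -0.3  0.4] M [ 0.01  0.01 -0.02] g 0.0856
[[ 0.922 -0.     0.386]
 [-0.386 -0.001  0.922]
 [ 0.    -1.    -0.001]]
t 0.15 d [ 492.7 -128.7 -479.1] [ 8.000e-02 -1.474e+01 -1.000e-02] | 699.2 14.7
t 0.15 d [ 492.7 -128.7 -479.1] [1.0000e-02 1.6526e+02 1.2000e-01] | 699.2 165.3
```

>>> drive_tool --pt "10 -45 -10 0 -2 0 85" --pt "35 -80 -35 0 -4 0 85" --pt "65 -105 -65 0 -6 0 85" --pt "98 -120 -98 0 -8 0 85" --pt "132 -128 -130 0 -10 0 85"

```text
clock: 0.65
tcp_pos: [0.3329, 0.4502, 0.3604]
orientation: [-1.563, 0.172, -0.173]
contact_force: [0.5, -0.2, 0.5]
grip_width: 0.0852
```

>>> drive_tool --pt "35 0 -34 0 -2 0 85" --pt "70 0 -68 0 -3 0 85" --pt "105 0 -102 0 -5 0 85" --pt "140 0 -136 0 -6 0 85" --pt "175 0 -170 0 -7 0 85"

```text
clock: 1.15
tcp_pos: [0.4671, 0.2441, 0.3603]
orientation: [-1.569, 0.076, -0.077]
contact_force: [-0.1, -0.3, 0.5]
grip_width: 0.0851
```

```bash
python3 - <<'E'
from h import *
st()
delta([.53,-.01,.36],toolR(-8,0,0))
E
```

```text
clk 1.15 q [-0.787  0.125  0.21   1.745 -0.027  1.273  0.903] p [0.4671 0.2441 0.3603] F [-0.1 -0.3  0.5] M [ 0.04 -0.07 -0.05] g 0.0851
[[ 0.995  0.001  0.097]
 [-0.097  0.001  0.995]
 [ 0.001 -1.     0.001]]
t 1.15 d [ 8.730e+01  2.000e-01 -2.468e+02] [-0.05  2.43  0.03] | 261.8 2.4
```

>>> drive_tool --pt "17 0 -47 0 1 0 85" --pt "34 0 -94 0 1 0 85" --pt "51 0 -141 0 1 0 85" --pt "68 0 -188 0 2 0 85" --pt "85 0 -235 0 2.4 0 85"

```text
clock: 1.65
tcp_pos: [0.5283, 0.0018, 0.3602]
orientation: [-1.567, 0.109, -0.11]
contact_force: [0.5, 1.1, 0.0]
grip_width: 0.085
```

```bash
python3 - <<'E'
from h import *
st()
delta([.53,-.01,.36],toolR(-8,40,0))
E
```

```text
clk 1.65 q [-0.49   0.127  0.416  1.754 -0.055  1.271  1.37 ] p [0.5283 0.0018 0.3602] F [0.5 1.1 0. ] M [-0.   -0.02  0.  ] g 0.085
[[ 0.99   0.001  0.139]
 [-0.139  0.001  0.99 ]
 [ 0.001 -1.     0.001]]
t 1.65 d [  3.3   0.2 -11.5] [-7.000e-02 -2.000e-02 -3.996e+01] | 11.9 40.0
```

>>> drive_tool --pt "0 0 -5 0 0 -8 85" --pt "0 0 -10 0 0 -16 85" --pt "0 0 -12 0 0 -24 85" --pt "0 0 -12 0 0 -32 85" --pt "0 0 -12 0 0 -40 85"

```text
clock: 2.15
tcp_pos: [0.5262, -0.0093, 0.3611]
orientation: [-1.541, -0.45, -0.659]
contact_force: [1.5, -2.0, 0.1]
grip_width: 0.0853
```

```bash
python3 - <<'E'
from h import *
st()
grab('wrist','w1');grab('scene','s1')
E
```

```text
clk 2.15 q [-0.466 -0.235  0.173  2.246  0.617  0.547  0.71 ] p [ 0.5262 -0.0093  0.3611] F [ 1.5 -2.   0.1] M [-0.04  0.59 -0.08] g 0.0853
[[ 0.754  0.642  0.137]
 [-0.107 -0.086  0.991]
 [ 0.648 -0.761  0.004]]
```

View pics/w1.png

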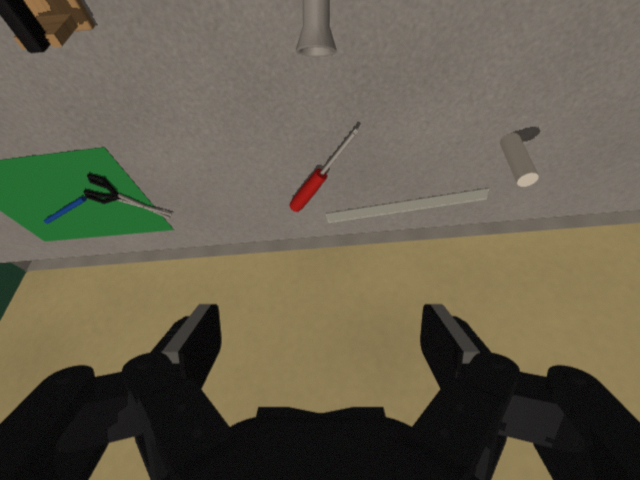

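View pics/s1.png

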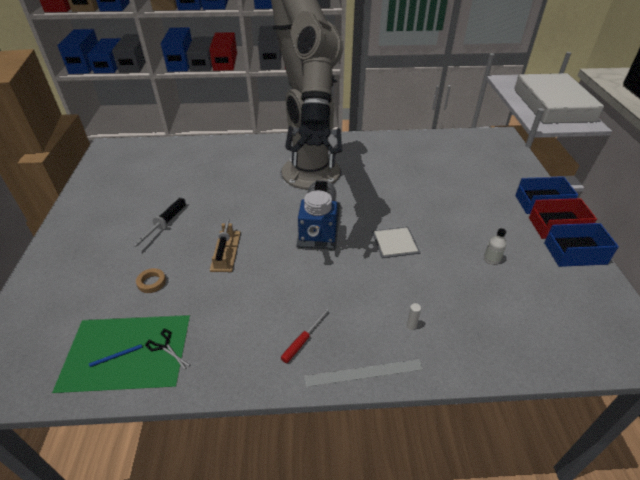

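```bash
python3 - <<'E'
from h import *
delta([.566,-.018,.21],toolR(-8,40,0))
crop('w1',270,0,370,70,8,'c5')
E
```

```text
t 2.25 d [-59.  140.6  -0.9] [ 0.02  0.14 -0.18] | 152.5 0.2
```

View pics/c5.png

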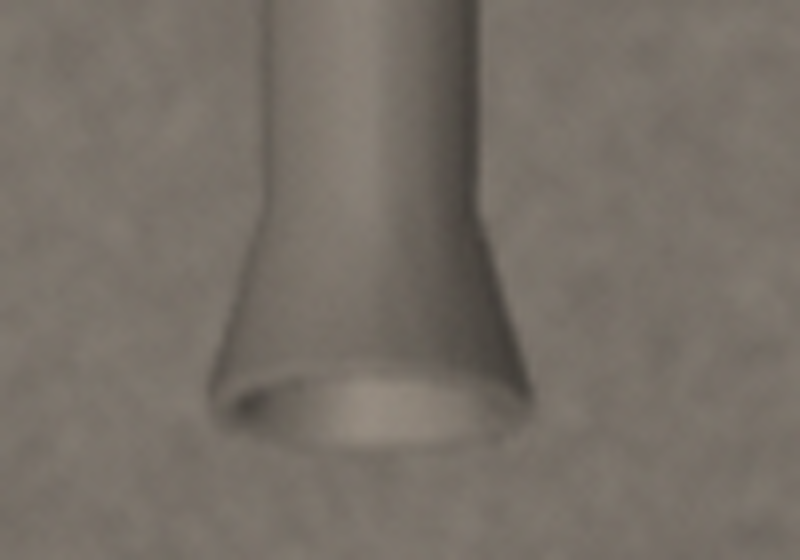

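>>> drive_tool --pt "-15 36 0 0 0 0 85" --pt "-30 72 0 0 0 0 85" --pt "-45 108 0 0 0 0 85" --pt "-59 140 0 0 0 0 85" --pt "-59 140 -1 0 0 0 85"

```text
clock: 2.75
tcp_pos: [0.5682, -0.0193, 0.2103]
orientation: [-1.551, -0.442, -0.653]
contact_force: [1.6, 0.3, 1.1]
grip_width: 0.0852
```

```bash
python3 - <<'E'
from h import *
st()
grab('wrist','w2')
W=load('w1');S=load('scene0');D=load('side0')
from m import c3,c4
a,b=c3(166,303),c4(613,237); w=(315.9,50.6)
print(onz(W,w,.15),tri([(S,a),(D,b),(W,w)]),tri([(S,a),(W,w)]),tri([(D,b),(W,w)]))
print(r.get_obs()['qvel'])
E
```

```text
clk 2.75 q [-0.353  0.097  0.159  2.36   1.471  0.205 -0.167] p [ 0.5682 -0.0193  0.2103] F [1.6 0.3 1.1] M [ 0.07  0.59 -0.  ] g 0.0852
[[ 0.76   0.634  0.14 ]
 [-0.105 -0.093  0.99 ]
 [ 0.641 -0.768 -0.004]]
[ 0.51623254 -0.01076945  0.15      ] [ 0.51683853 -0.01097     0.14739963] [ 0.51736252 -0.01099416  0.14773841] [ 0.51670731 -0.01100664  0.14765772]
[-0.00811067 -0.06181063 -0.01801529  0.00639316 -0.46533788  0.05408004
  0.49417485]
```

View pics/w2.png

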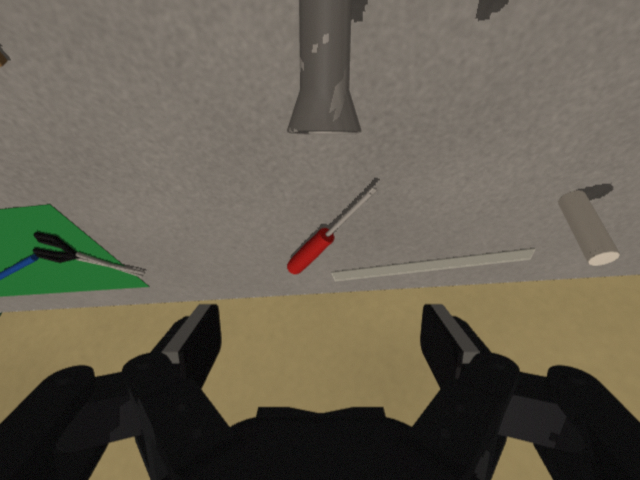

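```bash
cat >> h.py <<'E'
def plan(wps):
    """wps list of (p,R,n rows) -> print cumulative rows per call from current pose (5 per call, open-loop)"""
    from scipy.spatial.transform import Slerp
    o=r.get_obs(); p=o['tcp_pos'].copy(); Rc=R.from_rotvec(o['orientation']); rows=[]
    for q,Rt,n in wps:
        Rt=R.from_matrix(Rt); sl=Slerp([0,1],R.concatenate([Rc,Rt]))
        for i in range(1,n+1): rows.append((p+(np.array(q)-p)*i/n,sl(i/n)))
        p=np.array(q);Rc=Rt
    b=(o['tcp_pos'],R.from_rotvec(o['orientation']))
    for k in range(0,len(rows),5):
        print('call')
        pr=b
        for (pp,RR) in rows[k:k+5]:
            t=b[1].inv().apply(pp-b[0])*1000; w=np.degrees((b[1].inv()*RR).as_rotvec())
            print('  ',t.round(0),w.round(1),' step',round(np.linalg.norm(pp-pr[0])*1000),round(np.degrees((pr[1].inv()*RR).magnitude()),1)); pr=(pp,RR)
        b=rows[min(k+4,len(rows)-1)]
E
python3 - <<'E'
from h import *
g=np.array([.473,-.296,.055]); Rg=toolR(-3.4,-20); tg=g+.019*Rg[:,1]
print(tg)
plan([([.55,-.05,.32],toolR(-7,15),3),(tg-.14*Rg[:,1],Rg,7)])
E
```

```text
[ 0.46651306 -0.2956146   0.03714584]
call
   [ 21. -32. -11.] [ 0.2 -0.3  8.2]  step 39 8.2
   [ 41. -63. -22.] [ 0.5 -0.5 16.4]  step 39 8.2
   [ 62. -95. -33.] [ 0.7 -0.8 24.7]  step 39 8.2
   [ 48. -78. -69.] [ 0.8 -1.3 29.7]  step 42 5.0
   [  34.  -61. -105.] [ 0.8 -1.9 34.7]  step 42 5.0
call
   [ -3.  22. -36.] [-0.  -0.5  5. ]  step 42 5.0
   [ -7.  43. -71.] [-0. -1. 10.]  step 42 5.0
   [ -10.   65. -107.] [-0.1 -1.6 15. ]  step 42 5.0
   [ -13.   86. -143.] [-0.1 -2.1 20. ]  step 42 5.0
   [ -16.  108. -179.] [-0.1 -2.6 25. ]  step 42 5.0
```

>>> drive_tool --pt "21 -32 -11 0.2 -0.3 8 85" --pt "41 -63 -22 0.5 -0.5 16 85" --pt "62 -95 -33 0.7 -0.8 24 85" --pt "48 -78 -69 0.8 -1.3 30 85" --pt "34 -61 -105 0.8 -1.9 35 85"

```text
clock: 3.3
tcp_pos: [0.5582, -0.0943, 0.2693]
orientation: [-1.669, -0.278, -0.56]
contact_force: [0.4, -0.4, 0.9]
grip_width: 0.085
```

```bash
python3 - <<'E'
from h import *
st()
g=np.array([.473,-.296,.055]); Rg=toolR(-3.4,-20); tg=g+.019*Rg[:,1]
plan([(tg-.14*Rg[:,1],Rg,5)])
E
```

```text
clk 3.3 q [-0.192  0.022  0.127  2.182  0.47   0.48   0.955] p [ 0.5582 -0.0943  0.2693] F [ 0.4 -0.4  0.9] M [ 0.22  0.48 -0.03] g 0.085
[[ 0.851  0.484  0.204]
 [-0.131 -0.18   0.975]
 [ 0.509 -0.856 -0.09 ]]
call
   [-12.  20. -40.] [ 1.2 -1.6 10. ]  step 46 10.2
   [-25.  41. -80.] [ 2.4 -3.3 20.1]  step 46 10.2
   [ -37.   61. -119.] [ 3.7 -4.9 30.1]  step 46 10.2
   [ -49.   81. -159.] [ 4.9 -6.5 40.2]  step 46 10.2
   [ -62.  102. -199.] [ 6.1 -8.1 50.2]  step 46 10.2
```

>>> drive_tool --pt "-10 10 -35 1 -1.5 8 85" --pt "-20 25 -70 2 -3 16 85" --pt "-33 45 -105 3 -4 24 85" --pt "-46 66 -140 4 -5.5 32 85" --pt "-56 86 -175 5 -7 40 85"

```text
clock: 3.8
tcp_pos: [0.5192, -0.2721, 0.1853]
orientation: [-1.602, 0.12, -0.015]
contact_force: [1.8, 0.5, 0.7]
grip_width: 0.0851
```

```bash
python3 - <<'E'
from h import *
st()
g=np.array([.473,-.296,.055]); Rg=toolR(-3.4,-20); tg=g+.019*Rg[:,1]
plan([(tg-.14*Rg[:,1],Rg,5)])
E
```

```text
clk 3.8 q [ 0.146  0.411  0.263  1.799 -0.06   0.997  1.91 ] p [ 0.5192 -0.2721  0.1853] F [1.8 0.5 0.7] M [-0.06 -0.19 -0.  ] g 0.0851
[[ 0.994 -0.068  0.085]
 [-0.087 -0.03   0.996]
 [-0.065 -0.997 -0.035]]
call
   [-0.  4. -5.] [ 0.3 -0.4  3.2]  step 6 3.3
   [ -1.   7. -10.] [ 0.7 -0.7  6.5]  step 6 3.3
   [ -1.  11. -16.] [ 1.  -1.1  9.7]  step 6 3.3
   [ -1.  14. -21.] [ 1.4 -1.5 13. ]  step 6 3.3
   [ -1.  18. -26.] [ 1.7 -1.9 16.2]  step 6 3.3
```

>>> drive_tool --pt "0 8 -13 0.8 -1 8 85" --pt "-1 18 -26 1.7 -1.9 16.2 85" --pt "-1 18 -26 1.7 -1.9 16.2 85"

```text
clock: 4.1
tcp_pos: [0.5172, -0.2975, 0.1635]
orientation: [-1.533, 0.319, 0.237]
contact_force: [1.0, 0.8, -1.1]
grip_width: 0.0848
```

```bash
python3 - <<'E'
from h import *
st()
grab('wrist','w3')
E
```

```text
clk 4.1 q [ 0.18   0.615  0.274  1.577 -0.038  1.305  1.966] p [ 0.5172 -0.2975  0.1635] F [ 1.   0.8 -1.1] M [ 0.01 -0.39 -0.02] g 0.0848
[[ 0.936 -0.347  0.055]
 [-0.048  0.028  0.998]
 [-0.348 -0.937  0.01 ]]
```

View pics/w3.png

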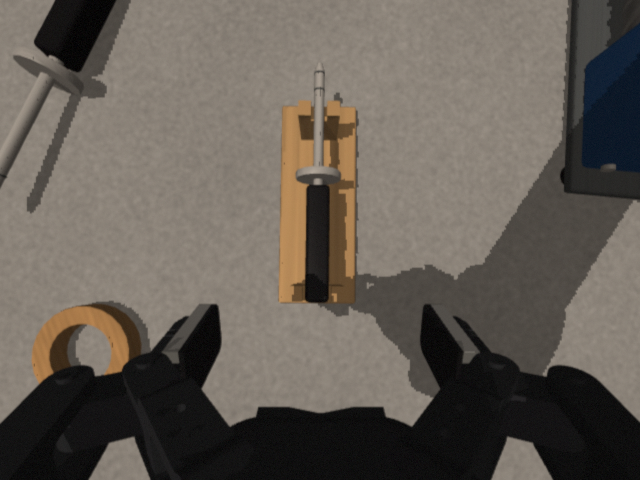

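```bash
python3 - <<'E'
from h import *
crop('w3',280,55,360,155,6,'c6');crop('w3',270,155,360,310,5,'c7')
W=load('w3')
for n,p,z in (('tip',(319.5,64),.055),('colC',(317.5,174),.055),('hf',(317.5,185),.066),('hb',(317,300),.066)):
    print(n,onz(W,p,z))
E
```

```text
tip [ 0.33017694 -0.28690457  0.055     ]
colC [ 0.42124881 -0.29347387  0.055     ]
hf [ 0.43293574 -0.29412008  0.066     ]
hb [ 0.51970213 -0.29919551  0.066     ]
```

View pics/c7.png

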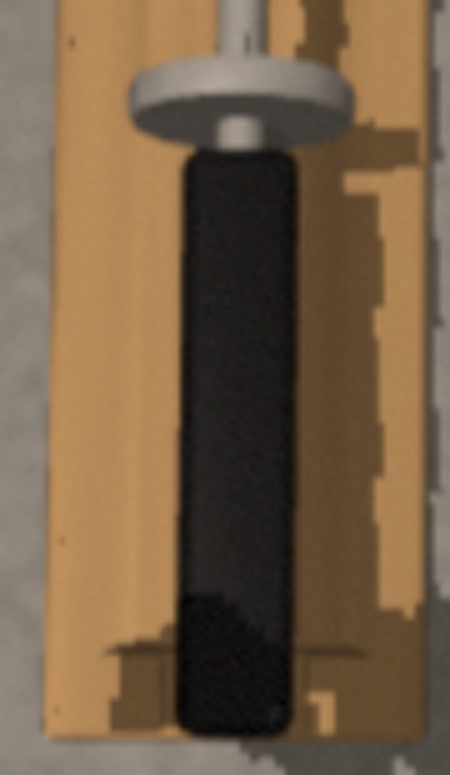

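View pics/c6.png

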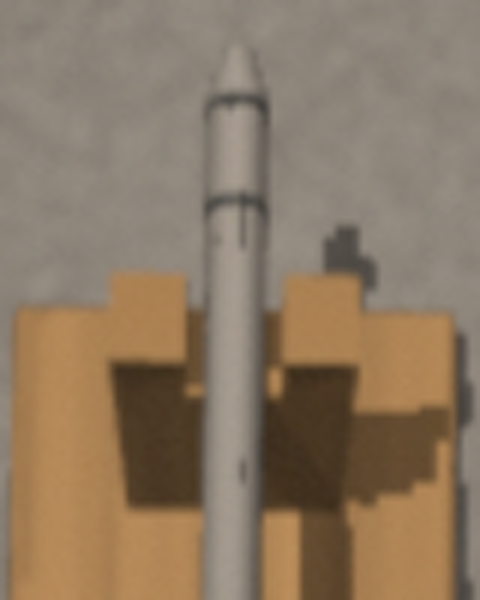

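```bash
python3 - <<'E'
from h import *
g=np.array([.470,-.2964,.055]); Rg=toolR(-3.6,-20); tg=g+.019*Rg[:,1]
plan([(tg-.06*Rg[:,1],Rg,3),(tg,Rg,2)])
E
```

```text
call
   [-2. 26. -1.] [-0.1  0.2 -0. ]  step 26 0.2
   [-4. 53. -2.] [-0.2  0.4 -0. ]  step 26 0.2
   [-6. 79. -3.] [-0.3  0.5 -0.1]  step 26 0.2
   [ -6. 109.  -3.] [-0.3  0.5 -0.1]  step 30 0.0
   [ -6. 139.  -3.] [-0.3  0.5 -0.1]  step 30 0.0
```

>>> drive_tool --pt "-2 30 -1 -0.1 0.2 0 85" --pt "-4 60 -2 -0.2 0.4 0 85" --pt "-6 90 -3 -0.3 0.5 0 85" --pt "-6 118 -3 -0.3 0.5 0 85" --pt "-6 139 -3 -0.3 0.5 0 85"

```text
clock: 4.65
tcp_pos: [0.4643, -0.2944, 0.0379]
orientation: [-1.539, 0.317, 0.224]
contact_force: [0.9, 0.6, -0.0]
grip_width: 0.0853
```

```bash
python3 - <<'E'
from h import *
st()
g=np.array([.470,-.2964,.055]); Rg=toolR(-3.6,-20); tg=g+.019*Rg[:,1]
delta(tg,Rg)
grab('side','d4'); crop('d4',260,290,400,410,5,'c8')
E
```

```text
clk 4.65 q [ 0.21   0.699  0.25   1.772 -0.049  1.012  1.973] p [ 0.4643 -0.2944  0.0379] F [ 0.9  0.6 -0. ] M [-0.02 -0.38 -0.  ] g 0.0853
[[ 0.939 -0.338  0.061]
 [-0.056  0.025  0.998]
 [-0.338 -0.941  0.004]]
t 4.65 d [-0.4  0.9 -1.6] [-0.19  0.19  0.22] | 1.9 0.3
```

View pics/c8.png

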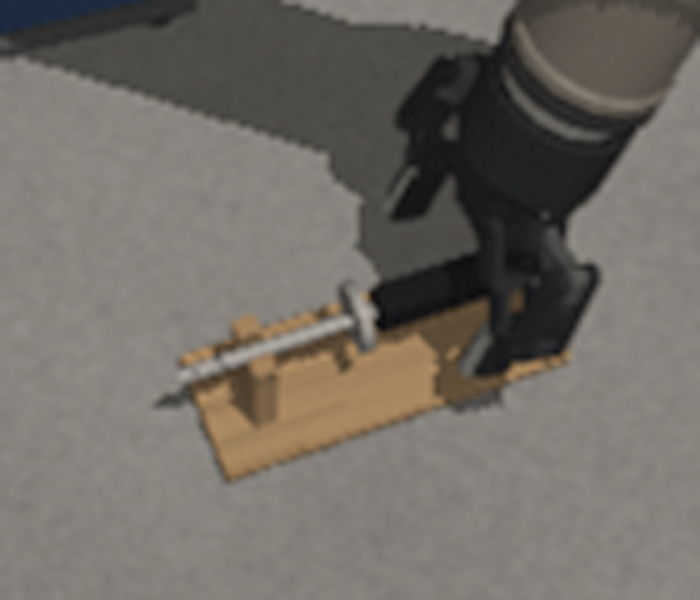

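Straddling cleanly. Fine-correct, then close.

>>> drive_tool --pt "0 1 -1.6 0 0 0 60" --pt "0 1 -1.6 0 0 0 35" --pt "0 1 -1.6 0 0 0 10" --pt "0 1 -1.6 0 0 0 10" --pt "0 1 -1.6 0 0 0 10" --squeeze 60

```text
clock: 5.2
tcp_pos: [0.4622, -0.2954, 0.0354]
orientation: [-1.537, 0.319, 0.226]
contact_force: [0.4, 0.6, 4.1]
grip_width: 0.0173
```

>>> drive_tool --pt "0 0 0 0 0 0 10" --pt "0 0 0 0 0 0 10"

```text
clock: 5.4
tcp_pos: [0.4625, -0.2953, 0.0355]
orientation: [-1.537, 0.318, 0.225]
contact_force: [-0.4, -0.2, -1.6]
grip_width: 0.0172
```

```bash
python3 - <<'E'
from h import *
st()
grab('side','d5'); crop('d5',260,290,400,410,5,'c9')
E
```

```text
clk 5.4 q [ 0.216  0.702  0.246  1.773 -0.046  1.01   1.973] p [ 0.4625 -0.2953  0.0355] F [-0.4 -0.2 -1.6] M [ 0.01 -0.41  0.01] g 0.0172
[[ 0.939 -0.34   0.061]
 [-0.055  0.026  0.998]
 [-0.341 -0.94   0.005]]
```

View pics/c9.png

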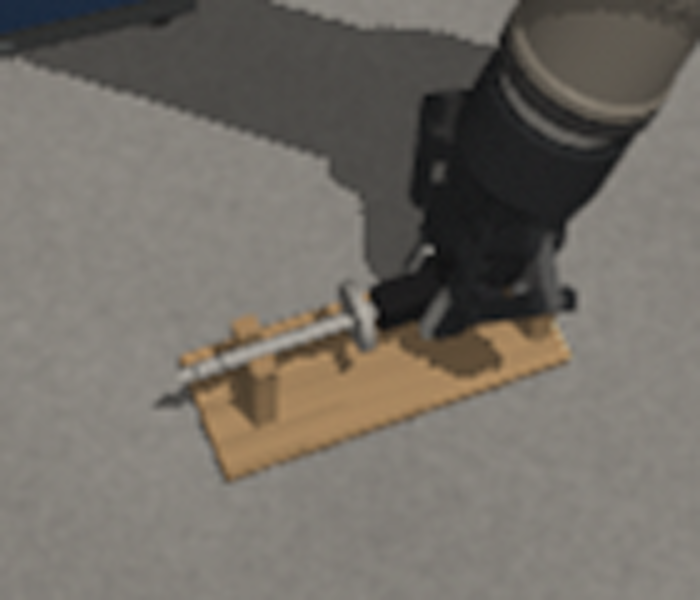

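>>> drive_tool --pt "-7 -19 0 0 0 0 10" --pt "-17 -47 0 0 0 0 10" --pt "-31 -85 0.4 0 0 0 10" --pt "-46 -127 0.7 0 0 0 10" --pt "-60 -165 0.9 0 0 0 10" --squeeze 80

```text
clock: 5.95
tcp_pos: [0.462, -0.2953, 0.2127]
orientation: [-1.537, 0.319, 0.226]
contact_force: [0.1, 0.0, -1.5]
grip_width: 0.0171
```

>>> drive_tool --pt "-8 -23 0 0 0 0 10" --pt "-8 -23 0 0 0 0 10"

```text
clock: 6.15
tcp_pos: [0.464, -0.2967, 0.2407]
orientation: [-1.54, 0.314, 0.22]
contact_force: [0.4, 0.4, -1.8]
grip_width: 0.0169
```

```bash
python3 - <<'E'
from h import *
st()
grab('wrist','w6');grab('side','d6');grab('scene','s6'); crop('d6',240,200,400,320,5,'c10');crop('s6',170,140,290,240,6,'c11')
E
```

```text
clk 6.15 q [0.179 0.452 0.295 1.648 0.002 1.376 1.975] p [ 0.464  -0.2967  0.2407] F [ 0.4  0.4 -1.8] M [-0.05 -0.43 -0.01] g 0.0169
[[ 0.941 -0.334  0.061]
 [-0.057  0.024  0.998]
 [-0.335 -0.942  0.003]]
```

View pics/w6.png

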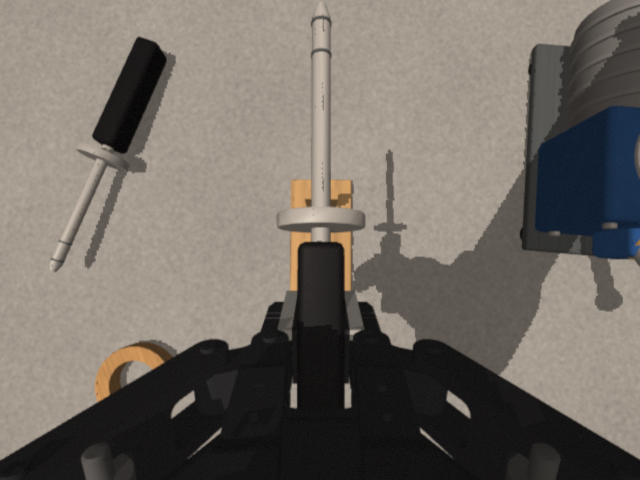

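View pics/c10.png

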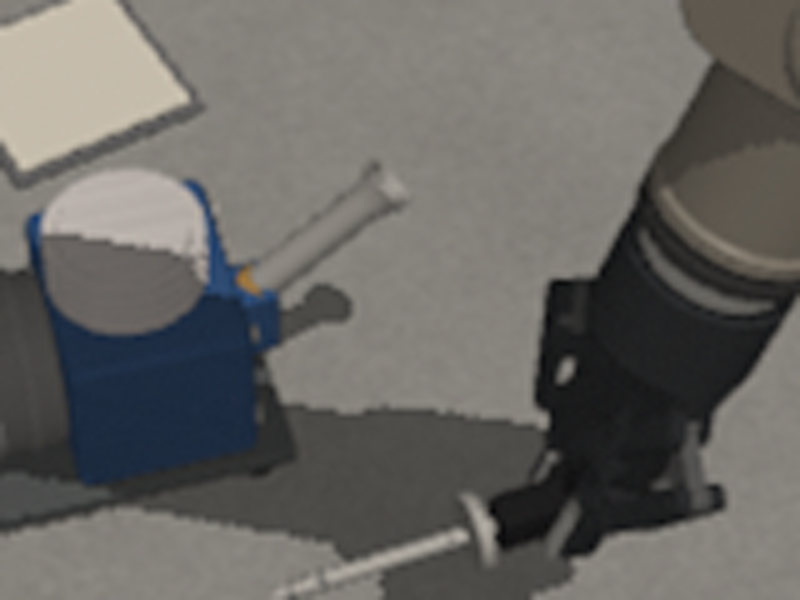

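View pics/c11.png

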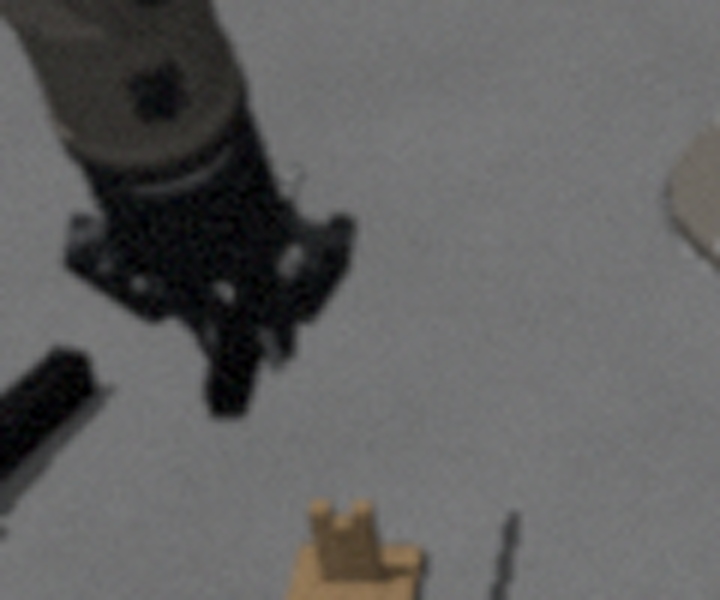

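```bash
python3 - <<'E'
from h import *
Rc=np.array([[.939,-.34,.061],[-.055,.026,.998],[-.341,-.94,.005]]);p=np.array([.4625,-.2953,.0355])
u,_,v=np.linalg.svd(Rc);Rc=u@v
tip=np.array([.3302,-.2870,.055]); ax=np.array([np.cos(np.radians(3.6)),-np.sin(np.radians(3.6)),0])
print('tool: tip',Rc.T@(tip-p)*1000,'axis',Rc.T@ax,'grip',Rc.T@(tip+.14*ax-p)*1000)
tl=Rc.T@(tip-p);al=Rc.T@ax
W=load('w6');o=r.get_obs();R6=np.array([[.941,-.334,.061],[-.057,.024,.998],[-.335,-.942,.003]]);p6=np.array([.464,-.2967,.2407])
P=[p6+R6@(tl+al*d) for d in(0,.09,.096,.102)]
print(np.array(P).round(4));print(proj(W,P),proj(load('d6'),P)) 
E
```

```text
tool: tip [-131.26642409   26.85952924    0.34870597] axis [ 0.94009313 -0.34091175 -0.00202042] grip [  0.34661462 -20.86811508   0.06584785]
[[ 0.3315 -0.2882  0.2594]
 [ 0.4214 -0.294   0.2599]
 [ 0.4274 -0.2943  0.26  ]
 [ 0.4334 -0.2947  0.26  ]]
[[321.24232345   4.78802109]
 [320.71098648 213.71586327]
 [320.67405881 228.23624937]
 [320.63693448 242.83396752]] [[293.83613027 318.95073065]
 [333.37836019 306.15257211]
 [335.96017046 305.31694859]
 [338.535337   304.48347538]]
```

```bash
python3 - <<'E'
from h import *
crop('w2',270,0,380,150,5,'c12')
W1=load('w1');W2=load('w2')
m=np.array([.5165,-.0109,.15])
for y in (-5,-6.5,-8,-9.5):
    a=np.array([np.cos(np.radians(y))*np.cos(np.radians(40)),np.sin(np.radians(y))*np.cos(np.radians(40)),np.sin(np.radians(40))])
    P=[m,m-.02*a,m-.06*a,m-.08*a]
    print(y,proj(W1,P).round(1).tolist(),proj(W2,P).round(1).tolist(),proj(load('side0'),P).round(1).tolist())
E
```

```text
-5 [[315.8, 51.0], [314.6, 21.5], [312.1, -41.4], [310.8, -75.2]] [[323.6, 131.4], [321.9, 81.0], [318.1, -32.7], [316.0, -97.0]] [[317.3, 236.3], [311.9, 240.9], [301.1, 249.9], [295.8, 254.4]]
-6.5 [[315.8, 51.0], [315.1, 21.5], [313.8, -41.5], [313.1, -75.3]] [[323.6, 131.4], [322.9, 80.9], [321.3, -32.8], [320.3, -97.3]] [[317.3, 236.3], [311.8, 240.7], [300.9, 249.6], [295.6, 254.0]]
-8 [[315.8, 51.0], [315.7, 21.5], [315.4, -41.6], [315.3, -75.3]] [[323.6, 131.4], [323.8, 80.9], [324.4, -32.9], [324.7, -97.3]] [[317.3, 236.3], [311.8, 240.6], [300.8, 249.3], [295.4, 253.5]]
-9.5 [[315.8, 51.0], [316.2, 21.5], [317.1, -41.5], [317.6, -75.3]] [[323.6, 131.4], [324.8, 80.9], [327.5, -32.8], [329.0, -97.3]] [[317.3, 236.3], [311.7, 240.5], [300.7, 248.9], [295.3, 253.1]]
```

View pics/c12.png

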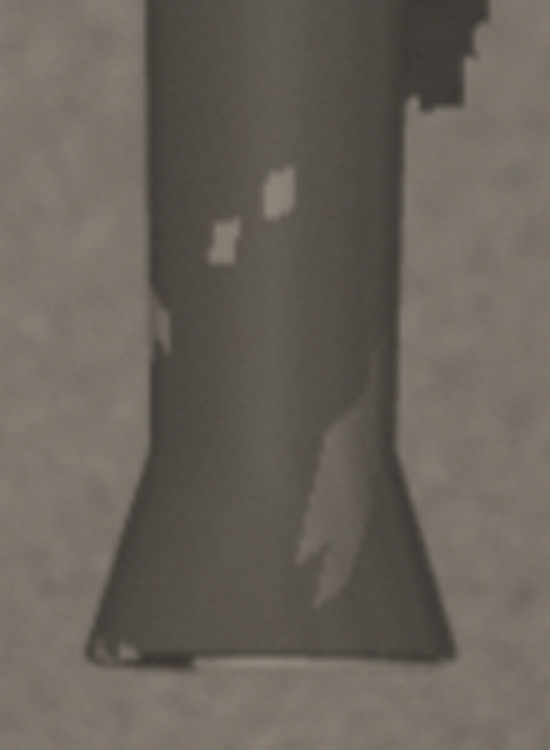

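```bash
cat >> h.py <<'E'
tl=np.array([-.1313,.0269,.0003]); al=np.array([.9401,-.3409,-.002])
M0=np.array([.5164,-.0110,.150]); YAW=-8.1
def tube_axis(): return toolR(YAW,40)[:,0]
RI=toolR(YAW,20.1)
def ins(d):
    "tip depth d (m) past rim; negative outside"
    return M0-d*tube_axis()-RI@tl
def rod():
    o=r.get_obs(); Rc=R.from_rotvec(o['orientation']).as_matrix(); p=o['tcp_pos']
    tip=p+Rc@tl; ax=Rc@al; a=tube_axis(); v=tip-M0; d=-(v@a); lat=v+d*a
    print('tip',tip.round(4),'depth mm',round(d*1000,1),'lateral mm',(lat*1000).round(1),'ang deg',np.degrees(np.arccos(min(1,ax@a))).round(2),'rod elev',np.degrees(np.arcsin(ax[2])).round(2))
E
python3 - <<'E'
from h import *
print(ins(-.06),ins(.09)); rod()
plan([([.60,-.20,.29],toolR(-6,0),5),(ins(-.07),RI,5)])
E
```

```text
[ 0.6747826  -0.0338442   0.25895141] [ 0.56102228 -0.01765371  0.16253327]
tip [ 0.3295 -0.2867  0.2557] depth mm 44.1 lateral mm [-153.5 -280.5  134. ] ang deg 40.3 rod elev -0.09
call
   [ 21. -19.  21.] [ 0.   0.5 -4. ]  step 35 4.0
   [ 42. -38.  41.] [ 0.  1. -8.]  step 35 4.0
   [ 64. -57.  62.] [  0.    1.5 -12. ]  step 35 4.0
   [ 85. -76.  83.] [  0.1   2.  -16. ]  step 35 4.0
   [106. -95. 104.] [  0.1   2.5 -20. ]  step 35 4.0
call
   [13.  5. 35.] [-0.1  0.4 -4. ]  step 37 4.0
   [26. 10. 69.] [-0.1  0.8 -8. ]  step 37 4.0
   [ 39.  15. 104.] [ -0.2   1.2 -12.1]  step 37 4.0
   [ 52.  20. 138.] [ -0.3   1.7 -16.1]  step 37 4.0
   [ 65.  25. 173.] [ -0.4   2.1 -20.1]  step 37 4.0
```

>>> drive_tool --pt "21 -19 21 0 0.5 -4 10" --pt "42 -38 41 0 1 -8 10" --pt "64 -57 62 0 1.5 -12 10" --pt "85 -76 83 0 2 -16 10" --pt "106 -95 104 0 2.5 -20 10"

```text
clock: 6.8
tcp_pos: [0.6002, -0.1985, 0.2879]
orientation: [-1.57, 0.083, -0.081]
contact_force: [0.0, -0.0, -2.1]
grip_width: 0.0167
```

```bash
python3 - <<'E'
from h import *
st();rod()
plan([(ins(-.07),RI,5)])
E
```

```text
clk 6.8 q [ 0.041  0.365  0.24   1.61  -0.091  1.179  1.767] p [ 0.6002 -0.1985  0.2879] F [ 0.  -0.  -2.1] M [-0.03 -0.04  0.01] g 0.0167
[[ 0.995 -0.001  0.104]
 [-0.104 -0.     0.995]
 [-0.001 -1.    -0.001]]
tip [ 0.4696 -0.1845  0.2612] depth mm -54.7 lateral mm [ -88.3 -167.6   76. ] ang deg 20.21 rod elev 19.86
call
   [13.  4. 34.] [-0.1  0.4 -4. ]  step 37 4.1
   [26.  9. 68.] [-0.1  0.8 -8.1]  step 37 4.1
   [ 39.  13. 103.] [ -0.2   1.3 -12.1]  step 37 4.1
   [ 52.  18. 137.] [ -0.3   1.7 -16.1]  step 37 4.1
   [ 65.  22. 171.] [ -0.3   2.1 -20.2]  step 37 4.1
```

>>> drive_tool --pt "13 4 34 -0.1 0.4 -4 10" --pt "26 9 68 -0.1 0.8 -8 10" --pt "39 13 103 -0.2 1.3 -12 10" --pt "52 18 137 -0.3 1.7 -16 10" --pt "65 22 171 -0.3 2.1 -20.2 10"

```text
clock: 7.3
tcp_pos: [0.6819, -0.0337, 0.2631]
orientation: [-1.575, -0.165, -0.385]
contact_force: [0.6, -0.6, -1.2]
grip_width: 0.017
```

>>> drive_tool --pt "0 0 0 0 0 0 10" --pt "0 0 0 0 0 0 10"

```text
clock: 7.5
tcp_pos: [0.6802, -0.0321, 0.2601]
orientation: [-1.576, -0.163, -0.379]
contact_force: [0.2, -0.3, -1.3]
grip_width: 0.0169
```

```bash
python3 - <<'E'
from h import *
st();rod()
plan([(ins(-.02),RI,3)])
grab('wrist','w7');grab('side','d7');crop('d7',260,180,420,300,5,'c13')
E
```

```text
clk 7.5 q [-0.241  0.298  0.199  1.81   0.015  0.701  1.363] p [ 0.6802 -0.0321  0.2601] F [ 0.2 -0.3 -1.3] M [-0.01  0.45  0.  ] g 0.0169
[[ 0.932  0.335  0.138]
 [-0.129 -0.047  0.99 ]
 [ 0.338 -0.941 -0.001]]
tip [ 0.5669 -0.0161  0.1904] depth mm -64.8 lateral mm [ 1.3  1.9 -1.2] ang deg 0.29 rod elev 39.69
call
   [-14.   4.  -1.] [-0.   0.1 -0.1]  step 15 0.1
   [-29.   9.  -2.] [-0.   0.1 -0.2]  step 15 0.1
   [-43.  13.  -2.] [-0.   0.2 -0.3]  step 15 0.1
```

View pics/w7.png

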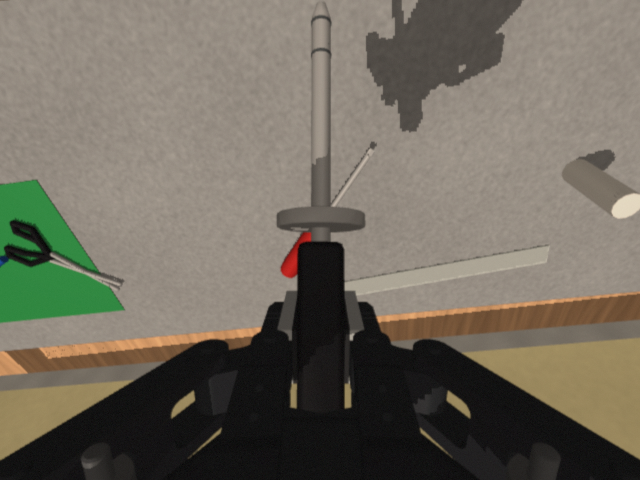

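View pics/c13.png

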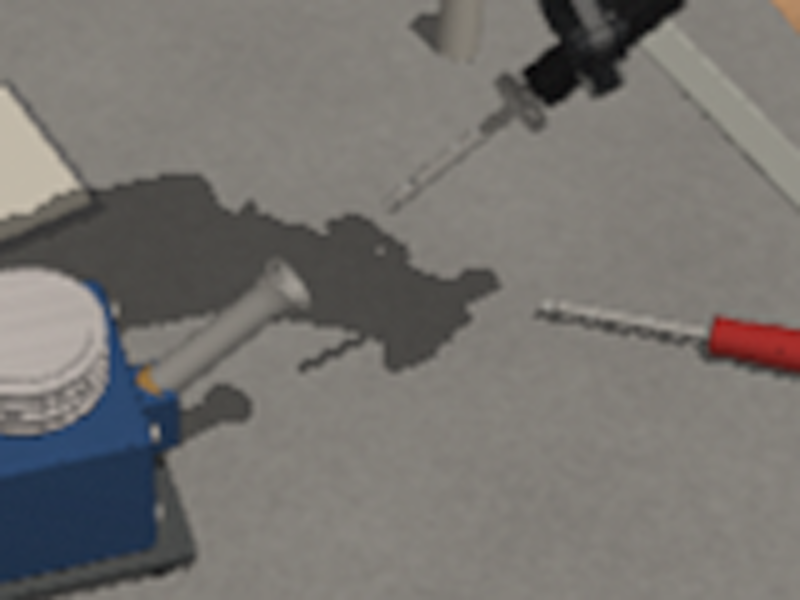

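```bash
python3 - <<'E'
from h import *
o=r.get_obs(); Rc=R.from_rotvec(o['orientation']).as_matrix(); p=o['tcp_pos']
P=[p+Rc@(tl+al*d) for d in (0,.09,.096,-.065)]
D=load('d7'); f=lambda q:((q[:,0]-260+.4)*5,(q[:,1]-180+.4)*5)
print(np.column_stack(f(proj(D,P+[M0]))).round(0))
E
```

```text
[[385. 211.]
 [518. 107.]
 [527. 100.]
 [293. 283.]
 [288. 284.]]
```

>>> drive_tool --pt "-14 4 -1 0 0.1 -0.1 10" --pt "-29 9 -2 0 0.1 -0.2 10" --pt "-43 13 -2.4 0 0.2 -0.3 10" --pt "-43 13 -2.4 0 0.2 -0.3 10" --pt "-43 13 -2.4 0 0.2 -0.3 10"

```text
clock: 8.1
tcp_pos: [0.6457, -0.034, 0.2355]
orientation: [-1.576, -0.163, -0.393]
contact_force: [0.6, 0.3, -2.0]
grip_width: 0.0167
```

```bash
python3 - <<'E'
from h import *
st();rod()
plan([(ins(.02),RI,4)])
grab('side','d8');crop('d8',280,190,400,280,6,'c14');grab('scene','s8');crop('s8',270,180,370,260,7,'c15')
E
```

```text
clk 8.1 q [-0.255  0.263  0.204  1.922  0.037  0.617  1.33 ] p [ 0.6457 -0.034   0.2355] F [ 0.6  0.3 -2. ] M [0.08 0.43 0.1 ] g 0.0167
[[ 0.928  0.342  0.147]
 [-0.138 -0.051  0.989]
 [ 0.346 -0.938  0.   ]]
tip [ 0.5331 -0.0169  0.1648] depth mm -22.8 lateral mm [-0.6 -3.5  0.1] ang deg 0.43 rod elev 40.19
call
   [-10.   4.   1.] [ 0.  -0.1  0. ]  step 11 0.1
   [-20.   7.   2.] [ 0.1 -0.2  0.1]  step 11 0.1
   [-30.  11.   3.] [ 0.1 -0.3  0.1]  step 11 0.1
   [-40.  15.   4.] [ 0.1 -0.3  0.2]  step 11 0.1
```

View pics/c14.png

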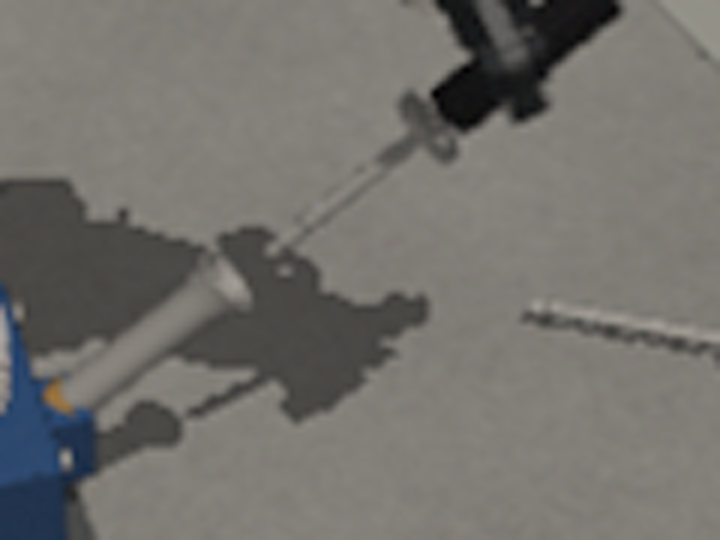

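View pics/c15.png

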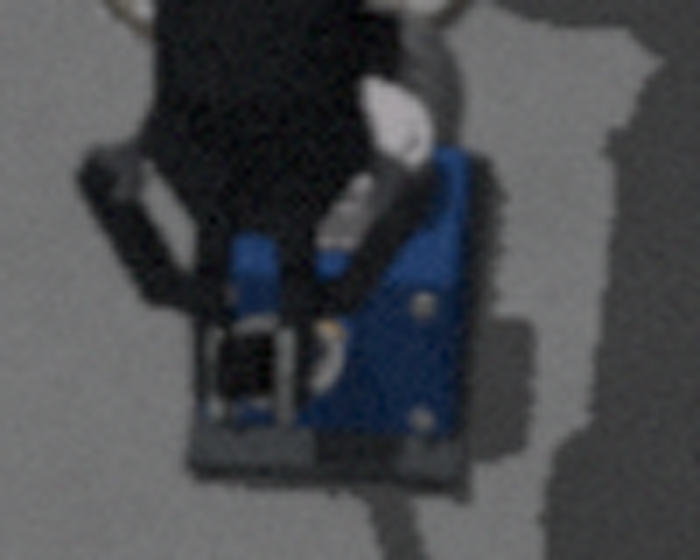

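>>> drive_tool --pt "-4 1 3 0 -0.2 0.1 10" --pt "-12 4 3.5 0 -0.3 0.1 10" --pt "-20 7 3.5 0 -0.3 0.1 10" --pt "-28 10 3.5 0 -0.3 0.1 10" --pt "-28 10 3.5 0 -0.3 0.1 10"

```text
clock: 8.7
tcp_pos: [0.6224, -0.0264, 0.2153]
orientation: [-1.577, -0.165, -0.385]
contact_force: [-0.2, 0.6, -1.5]
grip_width: 0.0172
```

```bash
python3 - <<'E'
from h import *
st();rod()
plan([(ins(.03),RI,4)])
E
```

```text
clk 8.7 q [-0.276  0.25   0.204  1.991  0.055  0.566  1.301] p [ 0.6224 -0.0264  0.2153] F [-0.2  0.6 -1.5] M [ 0.02  0.43 -0.01] g 0.0172
[[ 0.93   0.339  0.141]
 [-0.132 -0.05   0.99 ]
 [ 0.343 -0.939 -0.002]]
tip [ 0.5094 -0.0101  0.145 ] depth mm 8.6 lateral mm [-0.5 -0.1  0.5] ang deg 0.0 rod elev 39.99
call
   [-5.  2.  0.] [ 0.  0. -0.]  step 5 0.0
   [-10.   4.   0.] [ 0.1  0.  -0. ]  step 5 0.0
   [-15.   6.   0.] [ 0.1  0.  -0. ]  step 5 0.0
   [-20.   8.   0.] [ 0.1  0.  -0. ]  step 5 0.0
```

Well aligned. Continue into the bore.

>>> drive_tool --pt "-7 2.5 0 0 0 0 10" --pt "-14 5 0 0 0 0 10" --pt "-21 7.7 0 0 0 0 10" --pt "-28 10 0 0 0 0 10" --pt "-28 10 0 0 0 0 10"

```text
clock: 9.2
tcp_pos: [0.5983, -0.0231, 0.1953]
orientation: [-1.578, -0.164, -0.384]
contact_force: [-0.1, -0.3, -1.0]
grip_width: 0.017
```

```bash
python3 - <<'E'
from h import *
st();rod()
plan([(ins(.07),RI,4)])
E
```

```text
clk 9.2 q [-0.292  0.238  0.207  2.061  0.073  0.51   1.272] p [ 0.5983 -0.0231  0.1953] F [-0.1 -0.3 -1. ] M [0.06 0.41 0.04] g 0.017
[[ 0.931  0.337  0.141]
 [-0.132 -0.05   0.99 ]
 [ 0.341 -0.94  -0.002]]
tip [ 0.4853 -0.0069  0.1252] depth mm 40.0 lateral mm [-0.8 -0.2  0.9] ang deg 0.02 rod elev 39.88
call
   [-7.  3.  0.] [ 0.  0. -0.]  step 7 0.1
   [-14.   6.   0.] [ 0.1  0.  -0.1]  step 7 0.1
   [-21.   8.   0.] [ 0.1  0.  -0.1]  step 7 0.1
   [-28.  11.   0.] [ 0.1  0.  -0.2]  step 7 0.1
```

>>> drive_tool --pt "-8 3.2 0 0 0 0 10" --pt "-16 6.4 0 0 0 0 10" --pt "-24 9.5 0 0 0 -0.1 10" --pt "-32 12.4 0 0 0 -0.1 10" --pt "-32 12.4 0 0 0 -0.1 10"

```text
clock: 9.7
tcp_pos: [0.571, -0.0194, 0.1715]
orientation: [-1.578, -0.163, -0.383]
contact_force: [0.3, -0.7, -1.7]
grip_width: 0.017
```

```bash
python3 - <<'E'
from h import *
st();rod()
plan([(ins(.095),RI,4)])
E
```

```text
clk 9.7 q [-0.315  0.23   0.213  2.141  0.097  0.441  1.234] p [ 0.571  -0.0194  0.1715] F [ 0.3 -0.7 -1.7] M [0.05 0.45 0.01] g 0.017
[[ 0.931  0.337  0.141]
 [-0.131 -0.051  0.99 ]
 [ 0.34  -0.94  -0.003]]
tip [ 0.4579 -0.0032  0.1015] depth mm 76.4 lateral mm [-0.6 -0.5  0.6] ang deg 0.11 rod elev 39.84
call
   [-4.  2.  0.] [ 0.  0. -0.]  step 5 0.1
   [-9.  3.  0.] [ 0.1  0.  -0.1]  step 5 0.1
   [-13.   5.   0.] [ 0.1  0.  -0.1]  step 5 0.1
   [-17.   7.   0.] [ 0.2  0.1 -0.2]  step 5 0.1
```

>>> drive_tool --pt "-4 1.5 0 0 0 0 10" --pt "-7 2.6 0 0 0 0 10" --pt "-10 3.7 0 0 0 0 10" --pt "-12 4.5 0 0 0 0 10" --pt "-12 4.5 0 0 0 0 10"

```text
clock: 10.2
tcp_pos: [0.5611, -0.0181, 0.163]
orientation: [-1.578, -0.163, -0.383]
contact_force: [0.8, -0.2, -1.6]
grip_width: 0.0169
```

```bash
python3 - <<'E'
from h import *
st();rod()
grab('side','d9');crop('d9',250,190,370,280,6,'c16')
E
```

```text
clk 10.2 q [-0.324  0.229  0.216  2.17   0.106  0.416  1.218] p [ 0.5611 -0.0181  0.163 ] F [ 0.8 -0.2 -1.6] M [0.08 0.42 0.06] g 0.0169
[[ 0.931  0.336  0.141]
 [-0.131 -0.051  0.99 ]
 [ 0.34  -0.94  -0.003]]
tip [ 0.4479 -0.0019  0.093 ] depth mm 89.5 lateral mm [-0.6 -0.6  0.6] ang deg 0.13 rod elev 39.82
```

View pics/c16.png

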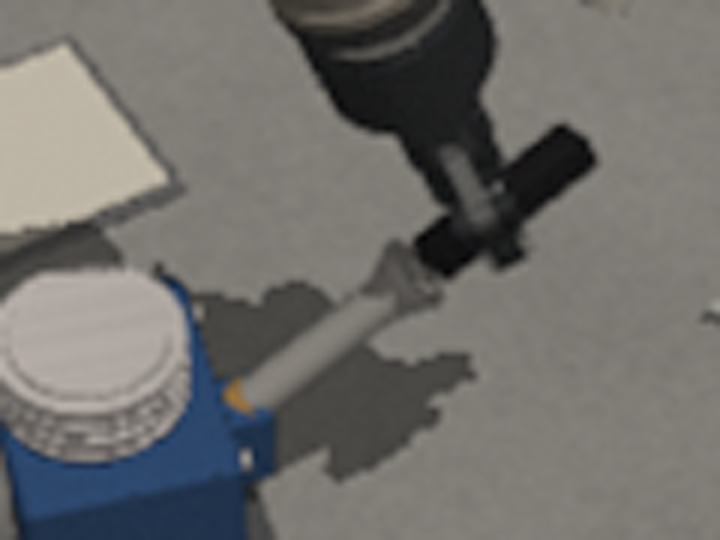

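Nearly seated and no contact force yet; step on until the force rises.

>>> drive_tool --pt "-1 0.4 0 0 0 0 10" --pt "-2 0.7 0 0 0 0 10" --pt "-3 1.1 0 0 0 0 10" --pt "-3 1.1 0 0 0 0 10"

```text
clock: 10.65
tcp_pos: [0.5608, -0.018, 0.1626]
orientation: [-1.577, -0.166, -0.386]
contact_force: [3.3, -1.7, 3.6]
grip_width: 0.0172
```

```bash
python3 - <<'E'
from h import *
st();rod()
E
```

```text
clk 10.65 q [-0.326  0.228  0.218  2.174  0.109  0.408  1.214] p [ 0.5608 -0.018   0.1626] F [ 3.3 -1.7  3.6] M [-0.22 -0.39 -0.06] g 0.0172
[[ 0.93   0.341  0.141]
 [-0.132 -0.051  0.99 ]
 [ 0.344 -0.939 -0.002]]
tip [ 0.448  -0.0017  0.0921] depth mm 90.1 lateral mm [-0.1 -0.4  0. ] ang deg 0.0 rod elev 40.08
```

>>> drive_tool --pt "-2 0.7 0 0 0 0 10" --pt "-4 1.5 0 0 0 0 10" --pt "-4 1.5 0 0 0 0 10"

```text
clock: 10.95
tcp_pos: [0.5611, -0.0178, 0.1625]
orientation: [-1.575, -0.172, -0.393]
contact_force: [4.6, -2.6, 8.8]
grip_width: 0.0168
```

```bash
python3 - <<'E'
from h import *
st();rod()
grab('side','d10');crop('d10',280,190,360,250,9,'c17')
grab('wrist','w10')
E
```

```text
clk 10.95 q [-0.33   0.226  0.22   2.179  0.114  0.397  1.208] p [ 0.5611 -0.0178  0.1625] F [ 4.6 -2.6  8.8] M [-0.54 -0.83 -0.1 ] g 0.0168
[[ 0.927  0.348  0.142]
 [-0.132 -0.05   0.99 ]
 [ 0.352 -0.936 -0.   ]]
tip [ 0.4488 -0.0015  0.0912] depth mm 90.1 lateral mm [ 0.7 -0.2 -0.9] ang deg 0.52 rod elev 40.51
```

View pics/c17.png

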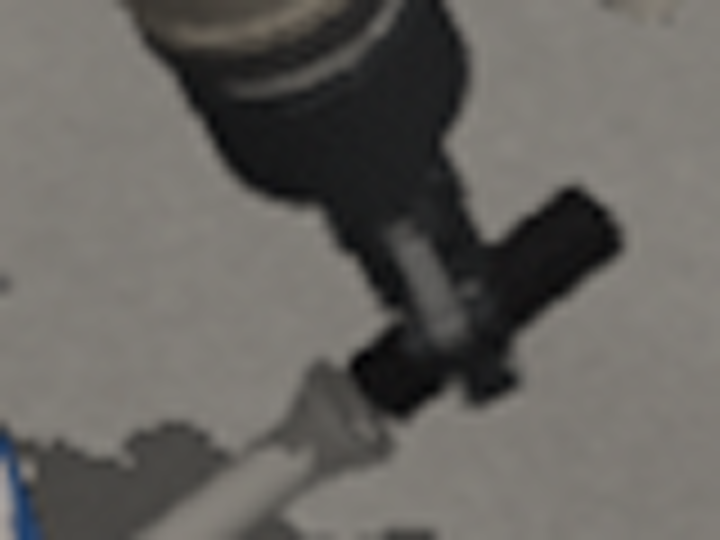

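View pics/w10.png

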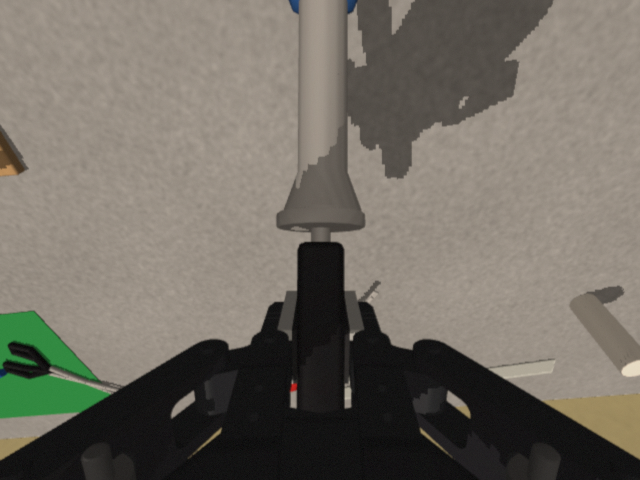

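Seated: the advance stopped at 90.1 mm, the axial force rose, and the collar is on the rim in both views. Now draw it out along the axis.

```bash
python3 - <<'E'
from h import *
plan([(ins(.085),RI,1),(ins(.005),RI,4)])
E
```

```text
call
   [ 5. -2.  0.] [ 0.  -0.   0.5]  step 5 0.5
   [24. -8.  0.] [ 0.  -0.   0.5]  step 20 0.0
   [ 42. -15.   0.] [ 0.  -0.   0.5]  step 20 0.0
   [ 61. -22.   0.] [ 0.  -0.   0.5]  step 20 0.0
   [ 80. -28.   0.] [ 0.  -0.   0.5]  step 20 0.0
```

>>> drive_tool --pt "5 -1.6 0 0 0 0.5 10" --pt "15 -5.2 0 0 0 0.5 10" --pt "29 -10.2 0 0 0 0.5 10" --pt "44 -15.4 0 0 0 0.5 10" --pt "59 -20.8 0 0 0 0.5 10"

```text
clock: 11.55
tcp_pos: [0.6084, -0.0245, 0.2025]
orientation: [-1.576, -0.163, -0.384]
contact_force: [0.4, -0.4, -0.9]
grip_width: 0.0169
```

```bash
python3 - <<'E'
from h import *
st();rod()
plan([(ins(-.06),RI,5)])
E
```

```text
clk 11.55 q [-0.282  0.244  0.202  2.033  0.062  0.532  1.287] p [ 0.6084 -0.0245  0.2025] F [ 0.4 -0.4 -0.9] M [0.16 0.46 0.04] g 0.0169
[[ 0.931  0.338  0.141]
 [-0.133 -0.049  0.99 ]
 [ 0.341 -0.94  -0.001]]
tip [ 0.4954 -0.0081  0.1324] depth mm 27.6 lateral mm [-0.1 -0.1  0.2] ang deg 0.11 rod elev 39.88
call
   [16. -6.  0.] [ 0. -0. -0.]  step 18 0.0
   [ 33. -12.   0.] [ 0.  -0.  -0.1]  step 18 0.0
   [ 49. -18.   0.] [ 0.  -0.  -0.1]  step 18 0.0
   [ 66. -24.   0.] [ 0.  -0.  -0.1]  step 18 0.0
   [ 82. -30.   0.] [ 0.  -0.  -0.2]  step 18 0.0
```

>>> drive_tool --pt "16 -6 0 0 0 0 10" --pt "33 -12 0 0 0 -0.1 10" --pt "49 -18 0 0 0 -0.1 10" --pt "66 -24 0 0 0 -0.1 10" --pt "82 -30 0 0 0 -0.2 10"

```text
clock: 12.05
tcp_pos: [0.6746, -0.0337, 0.2584]
orientation: [-1.576, -0.164, -0.384]
contact_force: [0.1, -0.2, -1.2]
grip_width: 0.0165
```

```bash
python3 - <<'E'
from h import *
st();rod()
S=load('scene0');D=load('side0')
print('glue',onz(S,(413,326),0),onz(D,(352,190),0)); print('bottle',onz(S,(493,262),0),onz(D,(249,156),0))
for yaw in (-8,0,15,30):
    Rf=toolR(yaw,-19.9); tip=np.array([.426,.263,.098]); print(yaw,tip-Rf@tl, tip+.192*Rf@al)
E
```

```text
clk 12.05 q [-0.242  0.288  0.199  1.828  0.02   0.688  1.356] p [ 0.6746 -0.0337  0.2584] F [ 0.1 -0.2 -1.2] M [0.12 0.41 0.  ] g 0.0165
[[ 0.93   0.339  0.141]
 [-0.132 -0.049  0.99 ]
 [ 0.342 -0.94  -0.001]]
tip [ 0.5616 -0.0174  0.1882] depth mm -59.5 lateral mm [ 0.1  0.  -0.1] ang deg 0.0 rod elev 39.94
glue [0.76684124 0.25485304 0.        ] [0.76383489 0.24569464 0.        ]
bottle [0.53699495 0.56038731 0.        ] [0.51420916 0.54417903 0.        ]
-8 [0.55728368 0.24424633 0.07860192] [0.61607808 0.23589849 0.09810625]
0 [0.55861604 0.2627     0.07860192] [0.61800005 0.262616   0.09810625]
15 [0.5541749  0.29703378 0.07860192] [0.61155719 0.31232235 0.09810625]
30 [0.54099886 0.32904821 0.07860192] [0.59246892 0.35866747 0.09810625]
```

```bash
cat >> h.py <<'E'
def fin(tip,yaw,tilt=-19.9):
    Rf=toolR(yaw,tilt); return np.array(tip)-Rf@tl,Rf
E
python3 - <<'E'
from h import *
p,Rf=fin([.426,.263,.20],5)
plan([([.67,.12,.32],toolR(0,0),5),(p,Rf,5)])
E
```

```text
call
   [ -1. -13.  30.] [ 0.3 -1.6  4. ]  step 33 4.3
   [ -1. -27.  61.] [ 0.6 -3.2  8. ]  step 33 4.3
   [ -2. -40.  91.] [ 0.9 -4.8 12. ]  step 33 4.3
   [ -3. -54. 121.] [ 1.2 -6.4 16. ]  step 33 4.3
   [ -4. -67. 151.] [ 1.5 -8.  20. ]  step 33 4.3
call
   [-22.  28.  31.] [-0.2 -1.   4. ]  step 47 4.1
   [-45.  56.  62.] [-0.3 -2.   8. ]  step 47 4.1
   [-67.  84.  93.] [-0.5 -3.  11.9]  step 47 4.1
   [-89. 112. 123.] [-0.7 -4.  15.9]  step 47 4.1
   [-112.  139.  154.] [-0.9 -4.9 19.9]  step 47 4.1
```

>>> drive_tool --pt "-1 -13 30 0.3 -1.6 4 10" --pt "-1 -27 61 0.6 -3.2 8 10" --pt "-2 -40 91 0.9 -4.8 12 10" --pt "-3 -54 121 1.2 -6.4 16 10" --pt "-4 -67 151 1.5 -8 20 10"

```text
clock: 12.55
tcp_pos: [0.669, 0.1209, 0.3202]
orientation: [-1.57, 0.003, 0.005]
contact_force: [1.2, -1.1, -1.6]
grip_width: 0.017
```

>>> drive_tool --pt "-20 24 29 -0.2 -1 4 10" --pt "-42 50 60 -0.3 -2 8 10" --pt "-65 80 92 -0.5 -3 12 10" --pt "-89 110 123 -0.7 -4 16 10" --pt "-112 137 154 -0.9 -5 20 10"

```text
clock: 13.05
tcp_pos: [0.5545, 0.276, 0.1823]
orientation: [-1.566, 0.211, 0.353]
contact_force: [0.8, 0.7, -1.4]
grip_width: 0.0171
```

```bash
python3 - <<'E'
from h import *
st();rod()
grab('wrist','w11')
p,Rf=fin([.426,.263,.11],5)
plan([(p,Rf,4)])
E
```

```text
clk 13.05 q [-0.502  0.624  0.018  1.476 -0.15   1.377  1.231] p [0.5545 0.276  0.1823] F [ 0.8  0.7 -1.4] M [ 0.02 -0.52 -0.01] g 0.0171
[[ 0.932 -0.35  -0.091]
 [ 0.085 -0.031  0.996]
 [-0.351 -0.936  0.001]]
tip [0.4226 0.2642 0.2032] depth mm 66.6 lateral mm [-43.3 268.1  96.1] ang deg 42.38 rod elev -0.63
call
   [10. 19. -2.] [ 0.   0.2 -0.4]  step 22 0.4
   [20. 38. -5.] [ 0.   0.4 -0.7]  step 22 0.4
   [30. 58. -7.] [ 0.   0.5 -1.1]  step 22 0.4
   [40. 77. -9.] [ 0.   0.7 -1.4]  step 22 0.4
```

View pics/w11.png

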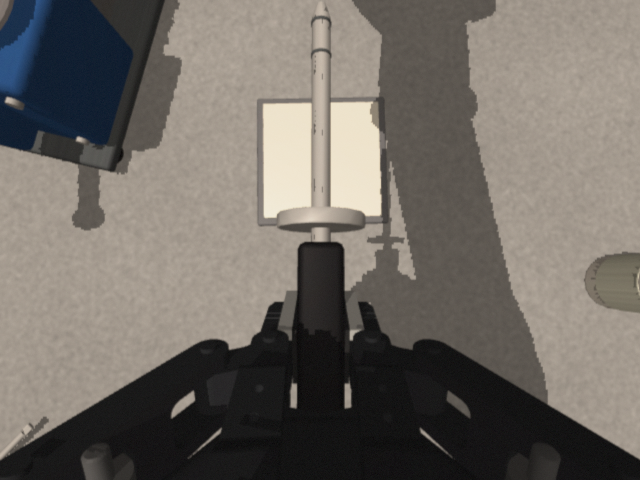

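```bash
python3 - <<'E'
from h import *
W=load('w11')
C=np.array([onz(W,q,.008) for q in((257,99),(384,97),(388,221),(258,225))]);print(C.round(4),C.mean(0),np.linalg.norm(C-np.roll(C,1,0),axis=1))
E
```

```text
[[0.3682 0.1951 0.008 ]
 [0.3544 0.3227 0.008 ]
 [0.4801 0.3364 0.008 ]
 [0.4957 0.2095 0.008 ]] [0.42458443 0.26592721 0.008     ] [0.12825602 0.12835357 0.12642118 0.12787769]
```

```bash
python3 - <<'E'
from h import *
p,Rf=fin([.425,.2645,.098],5)
plan([(p,Rf,4)])
E
```

```text
call
   [11. 22. -2.] [ 0.   0.2 -0.4]  step 25 0.4
   [22. 44. -4.] [ 0.   0.4 -0.7]  step 25 0.4
   [33. 66. -6.] [ 0.   0.5 -1.1]  step 25 0.4
   [44. 88. -8.] [ 0.   0.7 -1.4]  step 25 0.4
```

>>> drive_tool --pt "11 22 -2 0 0.2 -0.3 10" --pt "22 44 -4 0 0.4 -0.5 10" --pt "33 66 -6 0 0.5 -0.7 10" --pt "44 88 -8 0 0.7 -1 10" --pt "44 88 -8 0 0.7 -1 10"

```text
clock: 13.6
tcp_pos: [0.5555, 0.2742, 0.0751]
orientation: [-1.57, 0.216, 0.352]
contact_force: [-1.5, -0.6, -1.4]
grip_width: 0.0171
```

>>> drive_tool --pt "0 0 0 0 0 0 10" --pt "0 0 0 0 0 0 10"

```text
clock: 13.8
tcp_pos: [0.5557, 0.2744, 0.0758]
orientation: [-1.57, 0.216, 0.352]
contact_force: [-0.4, 0.7, -0.7]
grip_width: 0.017
```

```bash
python3 - <<'E'
from h import *
st();rod()
p,Rf=fin([.425,.2645,.098],5)
delta(p,Rf)
grab('side','d12');crop('d12',210,140,330,240,6,'c18');grab('scene','s12');crop('s12',350,180,450,280,6,'c19')
grab('wrist','w12')
o=r.get_obs(); Rc=R.from_rotvec(o['orientation']).as_matrix();P=[o['tcp_pos']+Rc@(tl+al*d) for d in(0,.09)]
a=proj(load('d12'),P);b=proj(load('s12'),P);print(((a-[210,140])*6).round(),((b-[350,180])*6).round(),proj(load('w12'),P))
E
```

```text
clk 13.8 q [-0.495  0.741  0.011  1.533 -0.152  1.208  1.252] p [0.5557 0.2744 0.0758] F [-0.4  0.7 -0.7] M [ 0.03 -0.45  0.01] g 0.017
[[ 0.932 -0.352 -0.088]
 [ 0.081 -0.034  0.996]
 [-0.354 -0.935 -0.003]]
tip [0.4238 0.2631 0.0971] depth mm 133.8 lateral mm [  8.9 259.7  33.1] ang deg 42.47 rod elev -0.77
t 13.8 d [ 0.5 -3.1  1.2] [ 0.16 -0.01 -0.8 ] | 3.4 0.8
[[242. 328.]
 [404. 270.]] [[286. 235.]
 [333. 351.]] [[320.72272201   4.85619987]
 [320.25993824 213.56294269]]
```

View pics/c18.png

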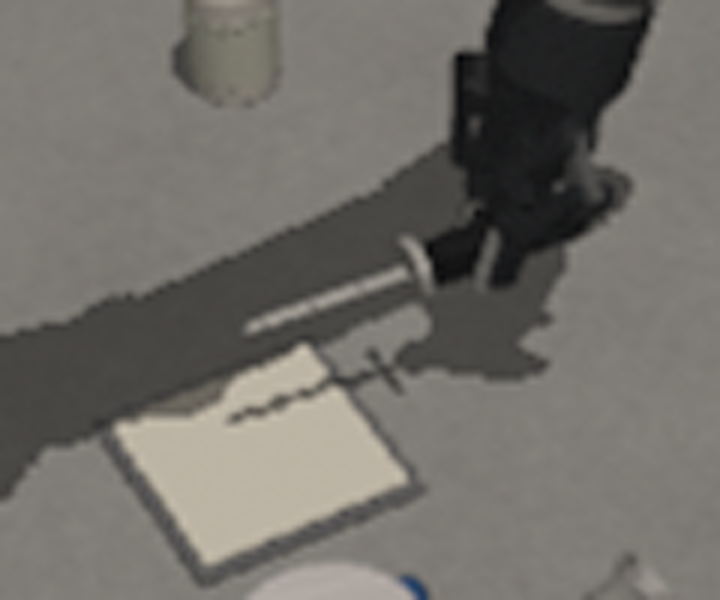

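View pics/s12.png

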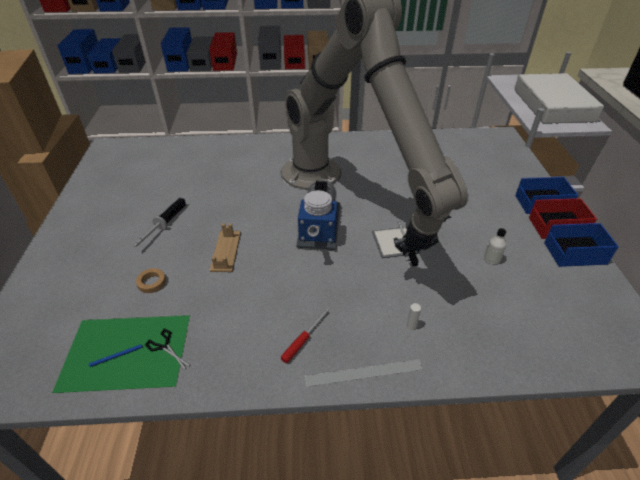

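View pics/w12.png

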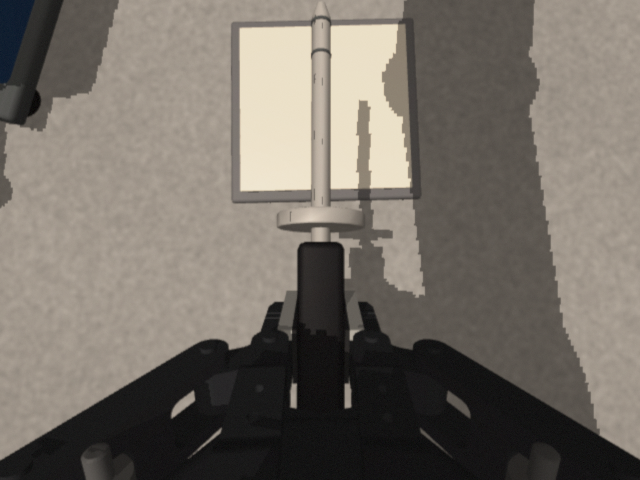

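>>> drive_tool --pt "0.5 -3 1.2 0.1 0 -0.8 10" --pt "0.5 -3 1.2 0.1 0 -0.8 10" --pt "0.5 -3 1.2 0.1 0 -0.8 10" --pt "0.5 -3 1.2 0.1 0 -0.8 10"

```text
clock: 14.35
tcp_pos: [0.5574, 0.2761, 0.0791]
orientation: [-1.568, 0.204, 0.34]
contact_force: [0.0, 0.4, -1.2]
grip_width: 0.0167
```

```bash
python3 - <<'E'
from h import *
st();rod()
W=load('w12')
C=np.array([onz(W,q,.008) for q in((232,21),(411,18),(420,198),(232,202))]);print(C.mean(0))
o=r.get_obs();print(np.abs(o['qvel']).max())
E
```

```text
clk 14.35 q [-0.498  0.731  0.012  1.538 -0.151  1.197  1.248] p [0.5574 0.2761 0.0791] F [ 0.   0.4 -1.2] M [ 0.02 -0.43  0.05] g 0.0167
[[ 0.937 -0.338 -0.087]
 [ 0.082 -0.03   0.996]
 [-0.339 -0.941 -0.   ]]
tip [0.4253 0.2648 0.0983] depth mm 132.1 lateral mm [  9.1 261.5  33.2] ang deg 41.6 rod elev 0.12
[0.4251648  0.26542499 0.008     ]
0.004169019973467806
```

Tip is at (0.4253, 0.2648), 90 mm above the plate's middle; the rod is level (0.1°) and still.

```bash
python3 - <<'E'
from h import *
print(r.hand_in())
E
```

```text
the job is handed in; nothing more can be done
None
```

I took the smaller gauge rod from its cradle, pushed it into the dip tube until the collar stopped, drew it fully out and handed the job in with the rod held over the reading plate.

- **Seating:** the advance stopped at 90.1 mm. The push rose to about 10 N along the tube, and both the side and wrist cameras showed the collar on the rim.
- **Final pose:** the tip is about 90 mm above the plate and within about 1 mm of its measured middle. The rod is level to about 0.1° and still, with no contact force beyond the rod's own weight. It took about 14.4 s.
- **Other things:** the last scene picture showed the bystanders where they were.
- **Disagreements:** the scene and side cameras differed by about 5 mm, so I relied mainly on close wrist-camera views. No other check failed.

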